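# Run a decontamination load in the UV drawer cabinet

### The job

Start the next load in the UV cabinet: take the finished green-lidded tub out of its open drawer and stand it in the steel tray, and put every waiting pack (green cartons, blue carton, blue-lidded tub; two or three of them are there) upright on the drawer floor. Then slide the drawer gently fully shut, turn the timer dial clockwise exactly five clicks from zero without going past it, and finally push the green start button right in. Leave the beaker and the conical flask where they are.

Things in the scene. Friction and masses are not known exactly. Their poses are not given: they have to be found in the camera images.
- uv_cabinet: White UV cabinet, fixed on the worktop, 190 (x) x 330 (y) x 120 mm high; origin at the centre of its underside, x pointing away from the robot into the cabinet, y left, z up. Its front is at x = -95 mm; the drawer comes out to -x. Clear height inside, over the drawer floor: 88 mm. Dial and start button stand on its roof
- drawer_floor (a point): Centre of the inner floor of the drawer, moving with it; axes as uv_cabinet. Grey metal tray, inner 150 (x) x 284 (y) mm, walls 4 mm thick and 40 mm high over this floor, which is 18 mm above the worktop. The front panel's inner face is 75 mm towards -x, its top 97 mm above the worktop. Fully open, the rear 15 mm of the tray stays under the roof
- drawer_bar (a point): Middle of the drawer's steel bar handle, a level round bar along y, 110 mm long, about 10 mm thick, 25 mm out from the front panel and 78 mm above the worktop. Pushing the bar or panel towards +x of drawer_floor shuts the drawer
- uv_drawer (a joint): Drawer opening in m: 0 shut, 0.135 fully open; at the start about 0.13. Slides with about 3 N of friction and stays where it is left
- dial_grip (a point): Point on the vertical axis of the timer dial, 31 mm above the roof. Black skirt 49 mm across, 9 mm high; on it a bar grip 46 mm long, 14 mm wide, 9 to 43 mm above the roof. The bar lies along this point's x; its white pointer is the +x end. At zero it points to the red spot, along the cabinet's +x. White marks show the other clicks, the fifth longest
- timer_dial (a joint): Timer dial in rad, 0 at the zero stop (start), growing clockwise seen from above; click stops every 0.5236 rad (30 degrees), eight beyond zero; five clicks = 2.618. Between stops it resists with up to about 0.08 Nm, then snaps into the nearest stop; released in between it goes to the nearest stop
- start_top (a point): Centre of the top of the round green start button, 28 mm across, on the cabinet's roof 95 mm left of the dial; pressed straight down
- start (a joint): Start button travel in m: 0 out, 0.006 fully in (about 4 N); springs back
- tray_floor (a point): Centre of the inner floor of the square steel tray, 120 x 120 mm outside, rim 12 mm high, walls 2.5 mm, floor 2.5 mm above the worktop; fixed, at the robot's right in front of the balance
- tub_green_mid (a point): Centre (half-way up) of the finished tub: white screw-top tub with a green lid, 58 mm across, 52 mm high, standing in the open drawer at the start, to go into the steel tray
- pack_green1_mid (a point): Centre of a white carton with a green band, 55 (its x) x 75 (its y) x 50 mm high; 90 g; grasp it across the 55 mm. Waits on the worktop at the robot's left, or is absent
- pack_green2_mid (a point): Centre of a second carton just like it, 55 (its x) x 75 (its y) x 50 mm high; may be absent
- pack_blue_mid (a point): Centre of a white carton with a blue band, 55 (its x) x 75 (its y) x 45 mm high; 90 g; may be absent
- tub_blue_mid (a point): Centre of a white screw-top tub with a blue lid, 54 mm across (body below the lid 51 mm), 48 mm high; may be absent
- beaker: Empty glass beaker, 70 mm across, 85 mm high, loose bystander left of the cabinet; origin at the centre of its base
- flask: Conical flask, 65 mm across, 105 mm high, loose bystander beyond the waiting packs; origin at the centre of its base
Mind the look-alikes: they are no part of the job. What is shaped like the part that bears pack_green1_mid but yellow is not meant.

How it is judged:
By the outcome, as a careful person would: the job done as asked, in the order asked, and still so for the second after the job is handed in, with the robot touching nothing.
Of pack_green1, pack_green2, pack_blue, tub_blue only 2 to 3 are there at a start; the rules pass over those that are not, and their reading is None.
At some moment in a run one of pack_green1, pack_green2, pack_blue, tub_blue, tub_green may be knocked a few centimetres aside while the robot is not near it.
It also fails if it takes over 200 s, if anything falls off the work surface, if the arm or the gripper's body presses on something with over 40 N, if the wrist force passes 120 N, or if a joint passes its speed limit or range.

### The arm

A 6-joint arm with a two-finger parallel gripper is mounted at the origin on a cart in front of the work surface, level with it; the furniture and walls round the work are solid. World frame = base frame: x ahead of the robot, y to its left, z up, the work surface at z = 0. Lengths are in mm, angles in rad, forces in N, time in s.
With the tool pointing down it reaches from about 275 to 825 mm from the base axis. Payload 4.9 kg.
Tool frame: the origin (TCP) lies at the very end of the fingers, on their centre line; the grasp point (between the pads) lies 19 mm behind it; z points along the fingers, y is the direction in which the jaws open and shut (so a half turn about z gives the same grasp; the last joint's range is limited). The gripper opens to 85 mm and grips with 20 to 120 N. Pads are 22 mm wide; open, the fingers measure 114 mm over their backs; the gripper's body (76 mm by 85 mm) begins 54 mm behind the grasp point. The pads swing forward as they close: fully open they stand 13 mm farther back than shut.
Start: joints at [1.124, 0.326, -0.193, 1.052, 0, 1.437], TCP at [169.243, 523.331, 231.281] pointing down, gripper open.
Joint ranges: [-2.65, 2.65], [-0.97, 1.79], [-1.3, 1.35], [-1.93, 2.1], [-1.47, 1.37], [-3.14, 3.14]. Speed limits (rad/s): [2.57, 2.57, 3.14, 3.14, 3.14, 3.14].

### API

Orientations are given as [roll, pitch, yaw] about the fixed x, y, z axes, in that order (R = Rz(yaw) Ry(pitch) Rx(roll)).
In Python, from bench import bot, solve_ik, imaging gives the robot as it stands. Calls block until the motion is done:
- bot.move_ptp(position, orientation): joint-space move of the TCP to a pose.
- bot.movel(position, rot=None, max_speed=150, threshold=None): straight line of the TCP; rot=None keeps the orientation; max_speed is the mean speed in mm/s. With threshold (N) it stops when the force on the tool has changed by that much, and returns True; else False.
- bot.move_j(angles): joint-space move.
- bot.grip(opening, effort=None): opening from 0.0 (shut) to 1.0 (fully open); effort is the grip in N (None keeps the last); returns when the fingers have stopped.
- bot.dwell(seconds).
- solve_ik(position, orientation): joint angles nearest the present ones, or None.
- bot.get_state(): the state.
- imaging.capture(name): name is "side" or "top" or "wrist"; returns the picture (384x512x3 uint8, blue, green, red); there is no depth.
- imaging.camera_model(name): a dict with "K" (3x3 intrinsics, pixels), "position" and "rotation" of the camera in the world. Camera axes: x right, y up, looking along -z (the intrinsics and any distortion apply to the point x, -y, -z); pixel columns grow to the right and rows downward; lengths in mm; the calibration is good to about 2 mm. A picture is of the moment at which its call begins: read the wrist's pose just before it. camera_model takes no time and is no camera call; for the wrist camera it gives the pose at the moment of the call.
A pose or a line that the arm cannot do raises bot.IKError and nothing moves.
- bot.sign_off(): hands the job in, once; it reports no verdict.
The state is a dict: "t": time; "qpos": joint angles; "joint_velocities": joint speeds; "effort": joint torques, N m; "tcp_pos": TCP position; "orientation": TCP orientation; "contact_force": force on the tool from outside, world axes, zero at the start; "wrist_torque": the same for the moment, N m; "opening": opening from 0.0 (shut) to 1.0 (fully open).
Only numpy, scipy, OpenCV 4.12 (cv2) and the standard library are available. Lean on these libraries where they do the work, as an engineer would, in place of code of your own. Each camera call takes 0.05 s, during which the arm holds its last target. There are 200 camera calls.

## Working session

There is one attempt and no reset: what is moved stays moved. The work goes in short steps, each a Python script; the robot and the scene stay as the last script left them, time stands still between calls to the robot, and variables do not carry over. Pictures are saved under pics/ and viewed, about 12 in all and at most 16, crops included, and the job is handed in when it is done.

```bash
ls; mkdir -p pics; python3 - <<'E'
from bench import bot, solve_ik, imaging
import cv2,numpy as np
for n in ("top","side","wrist"):
    m=imaging.camera_model(n); print(n,{k:np.round(np.array(v),3).tolist() if not isinstance(v,(str,dict)) else v for k,v in m.items()})
    cv2.imwrite(f"pics/{n}0.png",imaging.capture(n))
s=bot.get_state(); print(s)
E
```

```text
pics
top {'K': [[374.543, 0.0, 251.027], [0.0, 374.543, 192.402], [0.0, 0.0, 1.0]], 'position': [316.193, 12.478, 1394.045], 'rotation': [0.208, 0.001, -1.476]}
side {'K': [[352.983, 0.0, 257.76], [0.0, 352.983, 188.961], [0.0, 0.0, 1.0]], 'position': [392.123, -1059.934, 812.157], 'rotation': [0.995, 0.011, -0.186]}
wrist {'K': [[301.236, 0.0, 256.918], [0.0, 301.236, 186.663], [0.0, 0.0, 1.0]], 'position': [105.451, 543.335, 373.214], 'rotation': [-0.261, 0.002, 1.259]}
{'t': 0.15, 'qpos': array([ 1.12383546e+00,  3.26788753e-01, -1.93365602e-01,  1.05197385e+00,
       -1.63928464e-05,  1.43657281e+00]), 'joint_velocities': array([ 0.00070778, -0.0014939 ,  0.00365863,  0.00041286, -0.00113861,
        0.00107856]), 'effort': array([ 6.15163754e-04, -4.43705750e+01,  2.62663221e+01,  1.04849794e-02,
       -1.05316076e-04, -1.28060822e-05]), 'tcp_pos': array([169.03003949, 522.92059763, 230.66913192]), 'orientation': array([-3.14027057e+00, -1.61987000e-04,  2.82885521e+00]), 'contact_force': array([ 0.27726785,  0.8288049 , -0.36058635]), 'wrist_torque': array([-0.02601295,  0.0396929 , -0.01924217]), 'opening': 0.9999516836484328}
```

View pics/top0.png

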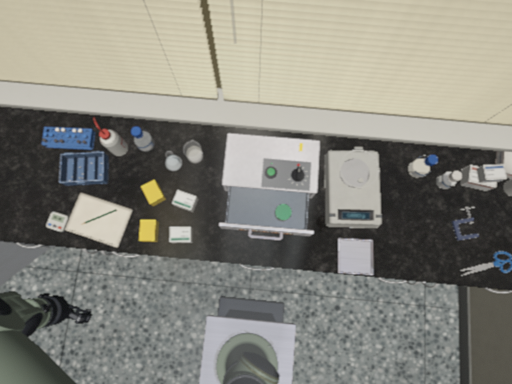

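View pics/side0.png

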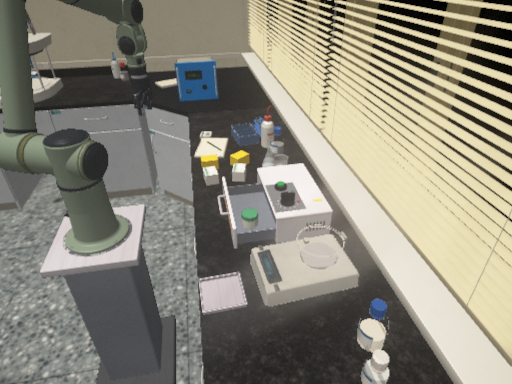

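```bash
cat > h.py <<'E'
from bench import bot, solve_ik, imaging
import cv2,numpy as np
from scipy.spatial.transform import Rotation as Ro
def cam(n):
    m=imaging.camera_model(n); return np.array(m["K"]),np.array(m["position"],float),Ro.from_euler("xyz",m["rotation"]).as_matrix()
def cast(c,uv,z):
    K,p,R=c; uv=np.atleast_2d(np.array(uv,float))
    d=np.c_[(uv[:,0]-K[0,2])/K[0,0],-(uv[:,1]-K[1,2])/K[1,1],-np.ones(len(uv))]@R.T
    return p+d*((z-p[2])/d[:,2])[:,None]
def proj(c,P):
    K,p,R=c; q=(np.atleast_2d(P)-p)@R; return np.c_[K[0,2]+K[0,0]*q[:,0]/-q[:,2],K[1,2]-K[1,1]*q[:,1]/-q[:,2]]
def blobs(im,lo,hi,amin=15):
    h=cv2.cvtColor(im,cv2.COLOR_BGR2HSV); m=cv2.inRange(h,np.array(lo),np.array(hi))
    n,l,s,c=cv2.connectedComponentsWithStats(m)
    return [(c[i],s[i],(l==i).astype(np.uint8)) for i in range(1,n) if s[i,4]>=amin]
E
python3 - <<'E'
from h import *
c=cam("top"); im=cv2.imread("pics/top0.png")
for nm,lo,hi in (("green",(65,80,40),(95,255,255)),("red",(0,150,100),(8,255,255)),("yellow",(20,120,100),(35,255,255))):
    for b in blobs(im,lo,hi,4): print(nm,b[0].round(1),b[1].tolist(),[cast(c,b[0],z)[0,:2].round() .tolist() for z in (0,50,150)])
print("tray corners",cast(c,[(338,239),(372,239),(373,275),(337,273)],12).round())
print("roof corners",cast(c,[(228,135),(320,140),(317,193),(224,186)],120).round())
w=cv2.imread("pics/wrist0.png"); t=cv2.resize(im[110:260,90:340],None,fx=3.2,fy=3.2,interpolation=cv2.INTER_CUBIC)
cv2.imwrite("pics/tz.png",t)
E
```

```text
green [271.  171.2] [268, 168, 7, 7, 42] [[699.0, -27.0], [686.0, -26.0], [658.0, -23.0]]
green [283.1 211.8] [276, 205, 15, 15, 167] [[546.0, -86.0], [538.0, -82.0], [522.0, -75.0]]
red [ 95.3 122.4] [94, 121, 3, 4, 7] [[833.0, 682.0], [814.0, 658.0], [777.0, 610.0]]
red [ 98.6 127.8] [98, 127, 2, 3, 5] [[812.0, 665.0], [794.0, 642.0], [758.0, 595.0]]
red [104.3 132.5] [99, 129, 11, 9, 36] [[794.0, 639.0], [777.0, 617.0], [743.0, 572.0]]
red [103.  136.3] [101, 135, 5, 4, 6] [[778.0, 642.0], [762.0, 619.0], [729.0, 574.0]]
yellow [300.5 146.3] [300, 144, 2, 6, 11] [[811.0, -133.0], [793.0, -128.0], [757.0, -118.0]]
yellow [152.3 192.4] [140, 179, 26, 27, 410] [[574.0, 415.0], [564.0, 401.0], [546.0, 372.0]]
yellow [147.4 230.1] [138, 219, 20, 23, 424] [[430.0, 412.0], [426.0, 398.0], [418.0, 369.0]]
tray corners [[ 462. -294.   12.]
 [ 474. -418.   12.]
 [ 345. -425.   12.]
 [ 340. -296.   12.]]
roof corners [[ 786.  141.  120.]
 [ 798. -189.  120.]
 [ 603. -190.  120.]
 [ 598.  135.  120.]]
```

View pics/tz.png

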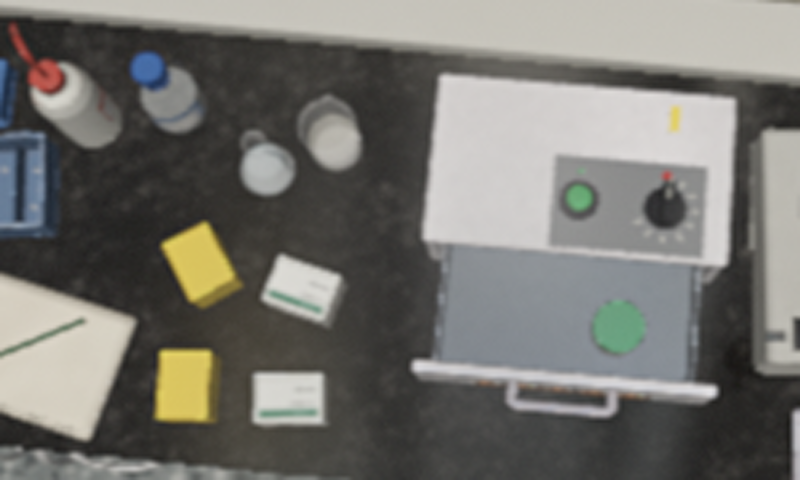

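View pics/wrist0.png

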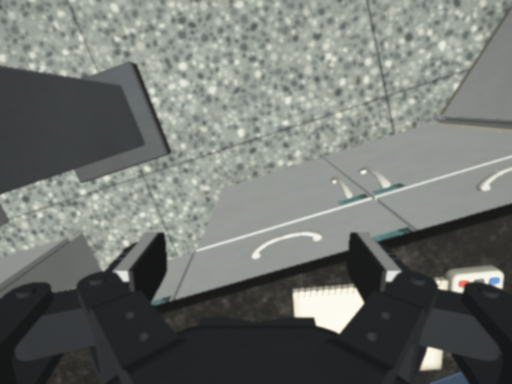

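Two green cartons wait (zoom px (304,290), (289,398)). No blue carton or blue tub is visible, and the two yellow cartons are decoys. The green tub is in the drawer at (618,326). The wrist view sees only the floor and the worktop edge for now. Next I'll take close wrist views.

```bash
python3 - <<'E'
from h import *
from math import pi
for i,p in enumerate([(400,290,290),(520,-30,290)]):
    bot.move_ptp(list(p),[pi,0,pi]); bot.dwell(.3)
    c=cam("wrist"); im=imaging.capture("wrist"); cv2.imwrite(f"pics/w{i}.png",im); np.savez(f"pics/w{i}.npz",K=c[0],p=c[1],R=c[2])
    print(c[1].round(1), bot.get_state()["tcp_pos"].round(1), bot.get_state()["t"])
a=[cv2.imread(f"pics/w{i}.png") for i in (0,1)]
cv2.imwrite("pics/w01.png",cv2.resize(np.vstack(a),None,fx=.78,fy=.78))
E
```

```text
[332.8 290.7 432.5] [399.6 290.5 289.9] 1.7583
[453.2 -29.1 432.7] [520.  -29.3 290.1] 3.4
```

View pics/w01.png

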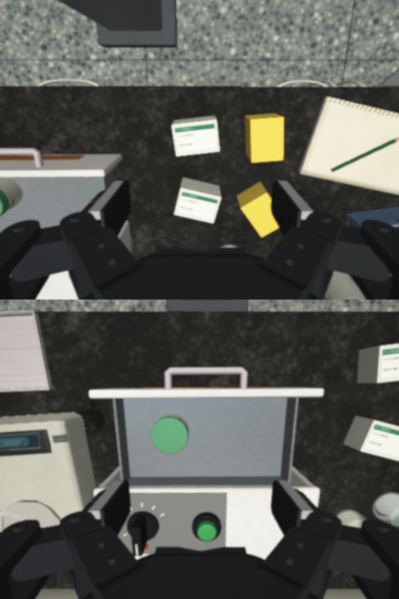

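```bash
cat >> h.py <<'E'
def cartons(im,c,z=50,vmin=190,roi=None,amin=600):
    """top faces: bright low-saturation region plus its green band -> [centre, yaw of the 75 side, sizes]"""
    h=cv2.cvtColor(im,cv2.COLOR_BGR2HSV)
    m=cv2.inRange(h,np.array((0,0,vmin)),np.array((180,45,255)))|cv2.inRange(h,np.array((65,80,40)),np.array((95,255,255)))
    m=cv2.morphologyEx(m,cv2.MORPH_OPEN,np.ones((3,3)))
    m=cv2.morphologyEx(m,cv2.MORPH_CLOSE,np.ones((5,5)))
    out=[]
    for k in cv2.findContours(m,cv2.RETR_EXTERNAL,cv2.CHAIN_APPROX_NONE)[0]:
        if cv2.contourArea(k)<amin: continue
        P=cast(c,k[:,0,:],z)[:,:2].astype(np.float32); r=cv2.minAreaRect(P); b=cv2.boxPoints(r)
        e=b[1]-b[0],b[2]-b[1]; l=e[0] if np.linalg.norm(e[0])>np.linalg.norm(e[1]) else e[1]
        out.append((np.round(r[0],1),round(float(np.arctan2(l[1],l[0])%np.pi),3),np.round(sorted(r[1]),1),k))
    return [o for o in out if o[2][0]>35 and o[2][1]<120]
E
python3 - <<'E'
from h import *
def ld(i):
    d=np.load(f"pics/w{i}.npz"); return (d["K"],d["p"],d["R"])
c=ld(0); im=cv2.imread("pics/w0.png")
for v in (170,190,205,220):
    print(v,[o[:3] for o in cartons(im,c,50,v)])
hv=cv2.cvtColor(im,cv2.COLOR_BGR2HSV); print("V column carton1",hv[145:205:3,235,2].tolist())
print("V col carton2",hv[222:290:3,255,2].tolist())
c=ld(1); im=cv2.imread("pics/w1.png")
print("green");
for b in blobs(im,(60,80,40),(95,255,255),60): print(b[0].round(1),b[1].tolist(),[cast(c,b[0],z)[0,:2].round(1).tolist() for z in (50,70,140)])
for b in blobs(im,(0,130,90),(8,255,255),5)+blobs(im,(172,130,90),(180,255,255),5): print("red",b[0].round(1),b[1].tolist(),cast(c,b[0],120)[0].round(1))
cr=cv2.resize(im[105:384,80:440],None,fx=2.1,fy=2.1); cv2.imwrite("pics/w1z.png",cr)
E
```

```text
170 [(array([725.2,  -0.9]), 1.573, array([67.2, 83. ])), (array([546.7, 285.2]), 1.328, array([56.6, 75.1])), (array([421.2, 282.9]), 1.688, array([56.4, 75.3]))]
190 [(array([725.2,  -1.4]), 1.573, array([67.2, 81.9])), (array([546.8, 285.1]), 1.326, array([55.1, 74.4])), (array([421.3, 282.8]), 1.689, array([54.7, 74.7]))]
205 [(array([726.1,  -1.6]), 1.573, array([65.4, 81.7])), (array([546.8, 285.1]), 1.327, array([54.3, 73.6])), (array([421.3, 282.8]), 1.689, array([54.3, 73.7]))]
220 [(array([726.1,  -0.9]), 1.573, array([65.4, 79.8])), (array([546.9, 285.2]), 1.327, array([53.5, 72.5])), (array([421.3, 282.9]), 1.688, array([53.7, 72.9]))]
V column carton1 [37, 45, 60, 145, 189, 244, 195, 176, 229, 247, 244, 251, 251, 240, 243, 251, 249, 245, 175, 48]
V col carton2 [41, 41, 45, 77, 143, 145, 146, 148, 218, 235, 149, 183, 249, 250, 250, 250, 250, 250, 249, 243, 172, 46, 45]
green
[499.5  66.7] [492, 64, 20, 6, 70] [[407.2, 259.3], [409.6, 244.2], [418.0, 191.5]]
[217.1 173.3] [194, 151, 47, 46, 1689] [[537.6, -80.5], [533.2, -77.9], [517.7, -68.4]]
[496.5 167.1] [480, 162, 32, 11, 118] [[528.6, 280.9], [524.7, 264.7], [510.9, 208.0]]
[ 16.7 182.5] [0, 176, 37, 14, 342] [[550.6, -343.5], [545.5, -327.0], [527.7, -269.5]]
[264.8 296. ] [252, 283, 27, 27, 583] [[720.2, -16.9], [706.2, -17.6], [657.4, -19.8]]
red [187.1 316.6] [185, 314, 5, 6, 21] [ 700.3 -113.2  120. ]
```

View pics/w1z.png

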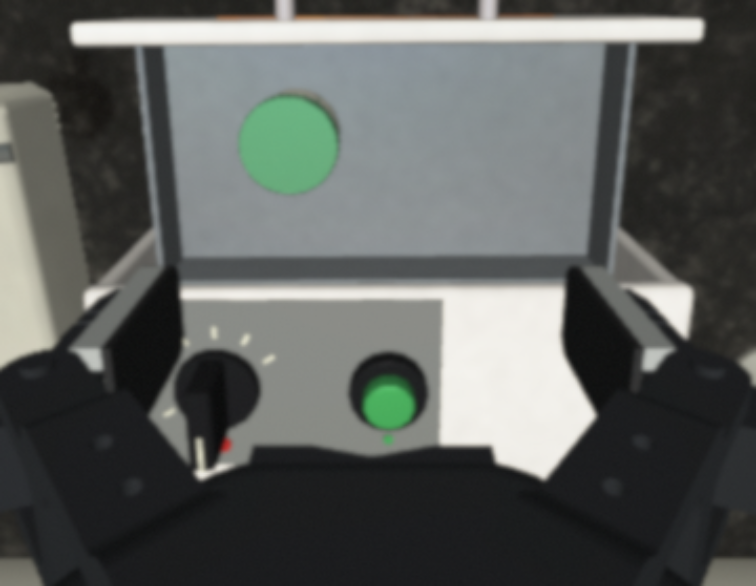

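Crop view: the drawer panel runs (72,32)-(703,30), the rear floor edge (180,258)-(590,255), and the roof front (88,290)-(692,287). The tub lid is at (290,143), the button at (388,405) and the dial skirt at (217,390).

```bash
python3 - <<'E'
from h import *
d=np.load("pics/w1.npz"); c=(d["K"],d["p"],d["R"])
f=lambda L,z:cast(c,[(80+x/2.1,105+y/2.1) for x,y in L],z)[:,:2].round(1).tolist()
print("roof",f([(88,292),(692,288)],120)); print("panel top inner",f([(72,45),(703,40)],97))
print("floor rear",f([(180,258),(590,255)],18)); print("wall tops rear",f([(158,285),(617,282)],58))
print("dial skirt",f([(217,390)],129),"button",f([(388,405)],145),f([(388,405)],135),"button base",f([(388,390)],122))
print("red",f([(226,445)],120),"pointer end",f([(200,455)],163), "bar near end",f([(210,365)],163))
print("tub lid",f([(290,143)],70))
E
```

```text
roof [[604.3, -181.5], [601.3, 143.8]]
panel top inner [[475.0, -185.1], [471.7, 143.6]]
floor rear [[627.4, -163.5], [624.5, 125.1]]
wall tops rear [[629.3, -166.1], [626.5, 129.3]]
dial skirt [[658.4, -113.1]] button [[656.3, -19.9]] [[663.3, -19.6]] button base [[662.9, -19.3]]
red [[700.7, -112.6]] pointer end [[672.6, -114.5]] bar near end [[621.7, -106.2]]
tub lid [[532.9, -76.6]]
```

```bash
cat >> h.py <<'E'
from math import pi
def pick(x,y,z,yaw,zup,effort=40):
    bot.grip(1.0,effort); bot.move_ptp([x,y,zup],[pi,0,yaw])
    bot.movel([x,y,z+25],max_speed=150)
    hit=bot.movel([x,y,z],max_speed=50,threshold=8)
    bot.grip(0.0,effort); bot.dwell(.2); s=bot.get_state()
    print("pick hit",hit,"tcp",s["tcp_pos"].round(1),"open mm",round(s["opening"]*85,1))
    bot.movel([s["tcp_pos"][0],s["tcp_pos"][1],zup],max_speed=120)
    s=bot.get_state(); print("lifted open",round(s["opening"]*85,1),"F",s["contact_force"].round(1),"t",round(s["t"],1))
def place(x,y,z,yaw,zup,op=1.0):
    bot.move_ptp([x,y,zup],[pi,0,yaw])
    bot.movel([x,y,z+15],max_speed=150)
    hit=bot.movel([x,y,z-3],max_speed=30,threshold=5); s=bot.get_state()
    print("place hit",hit,s["tcp_pos"].round(1),s["contact_force"].round(1))
    bot.grip(op); bot.dwell(.2); bot.movel([x,y,zup],max_speed=150)
    s=bot.get_state(); print("t",round(s["t"],1))
E
python3 - <<'E'
from h import *
pick(533,-77,37,pi+.01-2*pi,200)
place(405,-358,37-15.5,pi-.05,180)
bot.move_ptp([400,290,290],[pi,0,pi]); bot.dwell(.3)
c=cam("wrist"); im=imaging.capture("wrist")
print([o[:3] for o in cartons(im,c)]); t=imaging.capture("top"); cv2.imwrite("pics/top1.png",t)
ct=cam("top")
for b in blobs(t,(65,80,40),(95,255,255),20): print(b[0].round(1),b[1].tolist(),cast(ct,b[0],54.5)[0].round(1))
cv2.imwrite("pics/s1.png",np.hstack([cv2.resize(t[110:290,90:400],None,fx=2.4,fy=2.4)]))
E
```

```text
pick hit False tcp [533.5 -77.1  37.8] open mm 56.0
lifted open 55.9 F [-0.5 -0.8 -1. ] t 7.9
place hit True [ 404.8 -358.4   22. ] [ 0.3 -0.2  3.4]
t 12.5
[(array([725.4,  -3.1]), 1.571, array([67.3, 82. ])), (array([546.8, 285.1]), 1.325, array([55. , 74.3])), (array([421.3, 282.8]), 1.691, array([54.7, 74.6]))]
[271.  171.2] [268, 168, 7, 7, 41] [684.2 -25.7  54.5]
[353.1 246.4] [346, 238, 15, 17, 193] [ 436.9 -338.6   54.5]
```

View pics/s1.png

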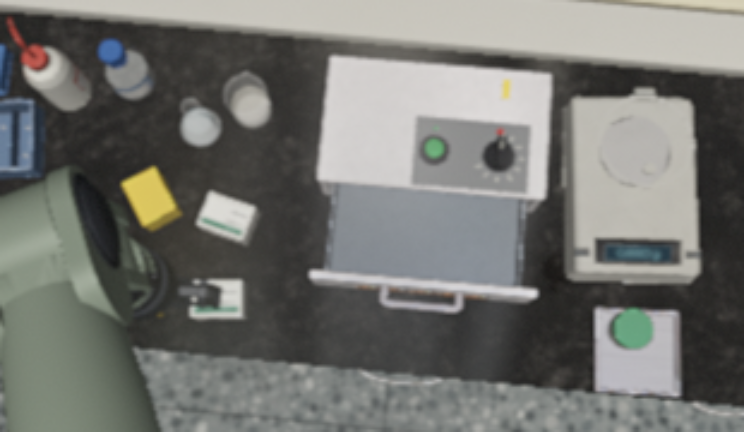

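The tub's lid appears at crop (632,328), close to the tray's back wall and about 35 mm from where I put it. It may have been knocked. I'll take a closer look.

```bash
python3 - <<'E'
from h import *
bot.move_ptp([370,-350,250],[pi,0,pi]); bot.dwell(.3)
c=cam("wrist"); im=imaging.capture("wrist"); cv2.imwrite("pics/w2.png",im); np.savez("pics/w2.npz",K=c[0],p=c[1],R=c[2])
for b in blobs(im,(60,80,40),(95,255,255),200): print(b[0].round(1),b[1].tolist(),cast(c,b[0],54.5)[0].round(1), cv2.minEnclosingCircle(np.argwhere(b[2])[:,::-1].astype(np.float32)))
s=imaging.capture("side"); cv2.imwrite("pics/v2.png",np.hstack([im[0:300,100:420],cv2.resize(s[255:325,180:280],None,fx=4,fy=300/70)]))
E
```

```text
[265.1 218.8] [242, 195, 47, 48, 1793] [ 433.6 -339.5   54.5] ((265.125244140625, 218.884765625), 24.37724494934082)
[265.9 306.5] [239, 301, 53, 12, 384] [ 555.1 -337.4   54.5] ((265.0, 304.0), 26.076908111572266)
```

View pics/v2.png

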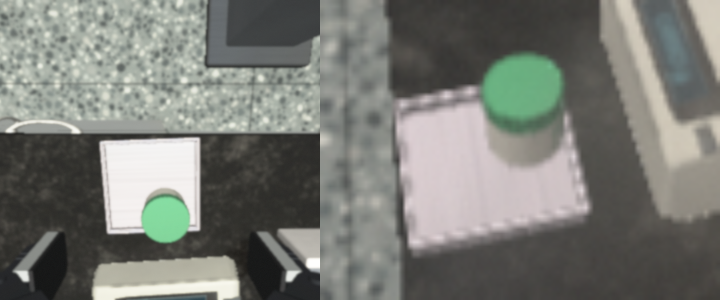

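```bash
python3 - <<'E'
from h import *
d=np.load("pics/w2.npz"); c=(d["K"],d["p"],d["R"])
P=cast(c,[(201,142),(299,139),(206,234),(299,231)],12)[:,:2]; print(P.round(1),P.mean(0).round(1))
im=cv2.imread("pics/w2.png")
b=blobs(im,(60,80,40),(95,255,255),200)[0]; k=cv2.findContours(b[2],0,cv2.CHAIN_APPROX_NONE)[0][0][:,0]
for z in (54.5,62): 
    q=cast(c,k,z)[:,:2].astype(np.float32); print(z,cv2.minEnclosingCircle(q),cv2.minAreaRect(q)[1])
E
```

```text
[[ 347.2 -419.8]
 [ 343.2 -296.6]
 [ 472.2 -418.7]
 [ 467.6 -291.9]] [ 407.5 -356.8]
54.5 ((434.0788879394531, -339.4040222167969), 30.634401321411133) (59.89216232299805, 55.18278884887695)
62 ((431.1818542480469, -339.62823486328125), 29.95490264892578) (58.563846588134766, 53.958866119384766)
```

The tub is upright but pushed against the tray's back wall, so the disturbance has happened. I'll recentre it, then load the cartons.

```bash
python3 - <<'E'
from h import *
pick(433,-339.5,22,pi-.03,120)
place(407,-357,22,pi-.03,120)
bot.movel([407,-357,200])
bot.move_ptp([400,290,290],[pi,0,pi]); bot.dwell(.3)
c=cam("wrist"); im=imaging.capture("wrist")
C=[o for o in cartons(im,c) if o[0][0]<620 and o[0][1]>150]; print([o[:3] for o in C])
# reachability of pick/place poses, jaws across the 55 side: yaw = long-side direction (or +pi)
for o in C:
    for y in (o[1],o[1]-pi): print(o[0],y,[None if q is None else np.round(q,2).tolist() for q in [solve_ik([*o[0],28],[pi,0,y])]])
for y in (pi,0,-pi): print(y,solve_ik([545,30,40],[pi,0,y]))
E
```

```text
pick hit False tcp [ 433.3 -339.6   22.8] open mm 56.8
lifted open 56.6 F [-0.8 -0.6 -1.1] t 21.6
place hit True [ 407.1 -357.2   22.8] [-0.2 -0.4  5.7]
t 24.5
[(array([546.8, 285.1]), 1.325, array([54.9, 74.3])), (array([421.3, 282.9]), 1.691, array([54.7, 74.8]))]
[546.8 285.1] 1.325 [[0.36, 0.64, -0.25, 0.68, 0.0, 2.18]]
[546.8 285.1] -1.8165926535897932 [[0.36, 0.64, -0.25, 0.68, 0.0, -0.96]]
[421.3 282.9] 1.691 [[0.45, 0.49, -0.55, 0.53, 0.0, 1.9]]
[421.3 282.9] -1.450592653589793 [[0.45, 0.49, -0.55, 0.53, 0.0, -1.25]]
3.141592653589793 [-0.08026336  0.52157572 -0.44097887  0.60824174  0.         -0.08026336]
0 [-0.08026336  0.52157572 -0.44097887  0.60824174  0.          3.06132929]
-3.141592653589793 [-0.08026336  0.52157572 -0.44097887  0.60824174  0.         -0.08026336]
```

```bash
python3 - <<'E'
from h import *
def find(i):
    bot.move_ptp([400,290,290],[pi,0,pi]); bot.dwell(.3)
    c=cam("wrist"); im=imaging.capture("wrist")
    return sorted([o[:3] for o in cartons(im,c) if o[0][0]<620 and o[0][1]>150],key=lambda o:o[0][0])
for i,yd in enumerate((-75,30)):
    if i: C=find(i); print(C); assert len(C)==1
    else: C=find(0); print(C)
    (x,y),a,_=C[0]
    pick(x,y,18,a-pi,200)
    place(546,yd,36,-pi+.01,200)
bot.move_ptp([480,-20,290],[pi,0,pi]); bot.dwell(.3)
c=cam("wrist"); im=imaging.capture("wrist"); cv2.imwrite("pics/w3.png",im); np.savez("pics/w3.npz",K=c[0],p=c[1],R=c[2])
print([o[:3] for o in cartons(im,c,68)])
t=imaging.capture("top"); cv2.imwrite("pics/top3.png",t)
cv2.imwrite("pics/v3.png",np.hstack([im[60:384,60:460],cv2.resize(t[110:290,90:400],(400,324))]))
E
```

```text
[(array([421.3, 282.8]), 1.687, array([54.7, 74.7])), (array([546.8, 285.2]), 1.325, array([54.9, 74.3]))]
pick hit False tcp [421.8 283.   18.4] open mm 54.2
lifted open 54.1 F [-0.2  0.8 -1. ] t 34.3
place hit True [546.8 -75.   36.5] [0.4 0.7 4.2]
t 39.2
[(array([546.8, 285.2]), 1.324, array([55.1, 74.3]))]
pick hit False tcp [547.4 285.4  18.6] open mm 54.2
lifted open 54.0 F [ 0.3 -0.4 -0.6] t 46.7
place hit True [546.5  30.   36.5] [-0.  -0.5  2.6]
t 51.2
[(array([544. ,  30.3]), 0.012, array([55.1, 76.1])), (array([544.2, -74.7]), 0.011, array([55.2, 76. ])), (array([ 408.6, -294.4]), 0.04, array([69.6, 98.6]))]
```

View pics/v3.png

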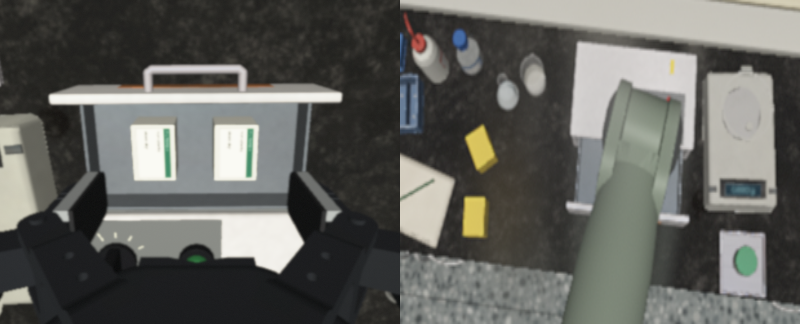

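Both cartons stand upright in the drawer (crop (153,150) and (235,150)), and the tub is centred in the tray. Next is closing the drawer by its bar.

```bash
python3 - <<'E'
from h import *
d=np.load("pics/w3.npz"); c=(d["K"],d["p"],d["R"])
print("bar",cast(c,[(60+195,60+69)],83).round(1))
bot.movel([395,-19,200]); bot.grip(0.0)
bot.movel([395,-19,66],max_speed=120)
x=395
for k in range(4):
    hit=bot.movel([585,-19,66],max_speed=35,threshold=9)
    s=bot.get_state(); print(hit,s["tcp_pos"].round(1),s["contact_force"].round(1),round(s["t"],1))
    if not hit or s["tcp_pos"][0]>540: break
E
```

```text
bar [[437.8 -21.3  83. ]]
True [552.  -18.8  65.3] [ 0.3  0.1 -0.4] 59.0
```

```bash
python3 - <<'E'
from h import *
hit=bot.movel([560,-19,66],max_speed=10,threshold=8)
s=bot.get_state(); print(hit,s["tcp_pos"].round(1),s["contact_force"].round(1))
bot.movel([500,-19,66]); bot.movel([500,-19,290])
bot.move_ptp([560,-60,330],[pi,0,pi]); bot.dwell(.3)
c=cam("wrist"); im=imaging.capture("wrist"); cv2.imwrite("pics/w4.png",im); np.savez("pics/w4.npz",K=c[0],p=c[1],R=c[2])
cv2.imwrite("pics/w4z.png",cv2.resize(im[130:330,120:390],None,fx=2.9,fy=2.9,interpolation=cv2.INTER_CUBIC))
E
```

```text
True [551.8 -18.2  64.3] [ 1.  -0.4  0.4]
```

View pics/w4z.png

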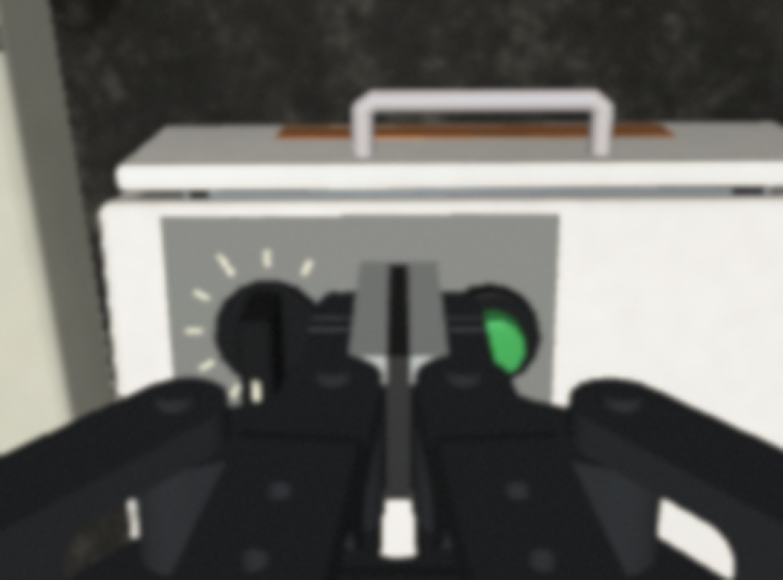

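```bash
python3 - <<'E'
from h import *
d=np.load("pics/w4.npz"); c=(d["K"],d["p"],d["R"])
f=lambda L,z:cast(c,[(120+x/2.9,130+y/2.9) for x,y in L],z)[:,:2].round(1).tolist()
print("panel rear edge",f([(120,193),(500,188)],97),"panel front edge",f([(120,167),(500,163)],97))
print("roof front",f([(104,208),(500,200)],120)); print("bar",f([(480,98)],83))
print("dial skirt",f([(266,333)],129),"grip bar top near edge",f([(262,305)],163))
E
```

```text
panel rear edge [[605.9, -183.2], [603.3, -12.8]] panel front edge [[593.8, -182.2], [591.7, -13.2]]
roof front [[605.6, -182.9], [601.8, -15.5]]
bar [[565.0, -21.5]]
dial skirt [[658.8, -115.1]] grip bar top near edge [[630.6, -110.6]]
```

Drawer is shut: the panel's rear edge is at the cabinet front (about 604 mm) and it resisted at the same spot twice. Now I need an accurate fix on the dial and button.

```bash
python3 - <<'E'
from h import *
bot.grip(1.0); bot.move_ptp([575,-75,290],[pi,0,pi]); bot.dwell(.3)
c=cam("wrist"); im=imaging.capture("wrist"); cv2.imwrite("pics/w5.png",im); np.savez("pics/w5.npz",K=c[0],p=c[1],R=c[2])
for b in blobs(im,(60,80,40),(95,255,255),60): print("green",b[0].round(1),b[1].tolist(),[cast(c,b[0],z)[0,:2].round(1).tolist() for z in (135,145)])
for b in blobs(im,(0,130,90),(8,255,255),5)+blobs(im,(172,130,90),(180,255,255),5): print("red",b[0].round(1),b[1].tolist(),cast(c,b[0],120)[0].round(1))
cv2.imwrite("pics/w5z.png",cv2.resize(im[170:300,150:350],None,fx=4,fy=4,interpolation=cv2.INTER_CUBIC))
E
```

```text
green [19.3 21.2] [0, 0, 42, 45, 1665] [[435.6, -287.4], [438.0, -280.3]]
green [ 38.8 138. ] [12, 131, 55, 15, 516] [[539.4, -289.3], [538.3, -282.2]]
green [307.6 250.6] [294, 237, 29, 28, 640] [[660.8, -19.3], [655.7, -21.1]]
```

View pics/w5z.png

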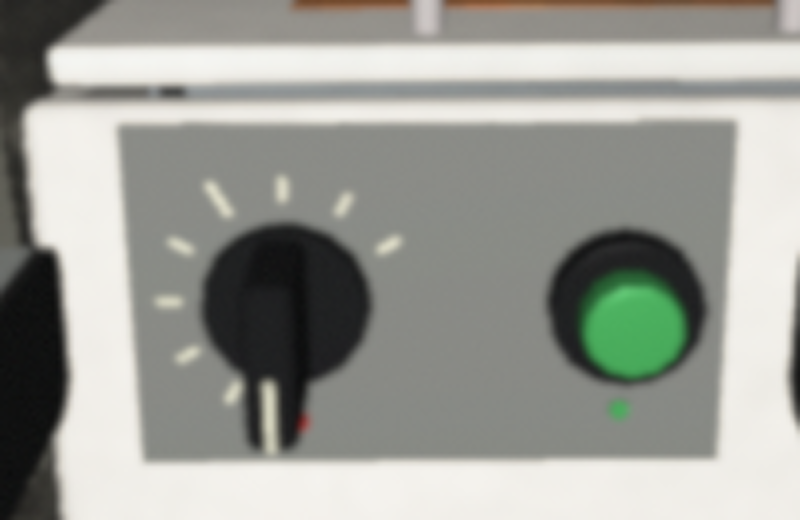

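```bash
python3 - <<'E'
from h import *
d=np.load("pics/w5.npz"); c=(d["K"],d["p"],d["R"])
f=lambda L,z:cast(c,[(150+x/4,170+y/4) for x,y in L],z)[:,:2].round(1).tolist()
print("skirt",f([(287,303)],129),f([(287,303)],125),"bar top c",f([(271,367)],163),"ends",f([(273,287),(270,450)],163))
print("mark3",f([(168,301)],120),"mark6",f([(282,188)],120),"mark4/8",f([(180,245),(389,245)],120),"2",f([(188,355)],120))
print("btn skirt",f([(627,305)],122),"green top",f([(635,328)],140), "roof",f([(28,112),(750,100)],120))
E
```

```text
skirt [[658.1, -113.4]] [[660.0, -113.9]] bar top c [[658.8, -113.6]] ends [[637.1, -112.4], [682.3, -114.6]]
mark3 [[661.9, -148.4]] mark6 [[627.6, -114.9]] mark4/8 [[644.7, -144.1], [644.6, -85.4]] 2 [[678.9, -143.5]]
btn skirt [[662.0, -18.0]] green top [[659.9, -18.9]] roof [[605.7, -183.4], [602.0, 13.0]]
```

```bash
python3 - <<'E'
from h import *
x,y=660.5,-114
bot.move_ptp([x,y,230],[pi,0,pi+.01]); bot.grip(.5,25)
print(bot.get_state()["qpos"].round(3), bot.get_state()["contact_force"].round(1))
bot.movel([x,y,165],max_speed=120)
print(bot.movel([x,y,136],max_speed=40,threshold=6),bot.get_state()["tcp_pos"].round(1))
bot.grip(0.0,25); bot.dwell(.3); s=bot.get_state()
print("open",round(s["opening"]*85,1),s["contact_force"].round(1),s["wrist_torque"].round(2),s["tcp_pos"].round(1),s["orientation"].round(3),round(s["t"],1))
E
```

```text
[-0.281  0.556  0.164  1.179 -0.    -0.291] [-0.3 -0.1  0.1]
False [ 660.7 -114.   136.2]
open 13.2 [-0.6 -6.2  2.1] [-1.05  0.18 -0.01] [ 660.8 -115.   136.5] [-3.140e+00  1.000e-03 -3.132e+00] 67.2
```

```bash
python3 - <<'E'
from h import *
x,y=660.5,-115.2
bot.movel([x,y,136],max_speed=10); bot.dwell(.2)
print(bot.get_state()["contact_force"].round(1))
yaw0=pi+.01; prev=bot.get_state()["qpos"][5]; 
for k in range(1,4):
  for h in (.5,1):
    yaw=yaw0-(k-1+h)*np.pi/6
    q=solve_ik([x,y,136],[pi,0,yaw]); assert abs(q[5]-prev)<.4,q; prev=q[5]
    bot.move_j(q); bot.dwell(.15); s=bot.get_state()
    print(k-1+h,"open",round(s["opening"]*85,1),"F",s["contact_force"].round(1),"T",s["wrist_torque"].round(2),s["tcp_pos"].round(1),"yaw",s["orientation"][2].round(3))
  x+=np.clip(s["contact_force"][0]/8,-1,1)*.8; y+=np.clip(s["contact_force"][1]/8,-1,1)*.8
print(x,y,s["t"])
E
```

```text
[-0.9 -3.3  5.6]
0.5 open 13.6 F [-0.7 -0.8  6.1] T [-0.26  0.18  0.03] [ 660.8 -114.7  136.5] yaw 2.89
1 open 13.3 F [ 0.6 -1.1  5.2] T [-0.11  0.08  0.03] [ 661.  -114.4  136.5] yaw 2.629
1.5 open 13.4 F [0.7 0.7 5.2] T [ 0.07 -0.13  0.02] [ 661.2 -114.2  136.5] yaw 2.369
2 open 13.2 F [1.4 1.8 5. ] T [ 0.42 -0.3  -0.08] [ 661.4 -114.   136.5] yaw 2.11
2.5 open 13.6 F [2.1 3.1 5. ] T [ 0.54 -0.55 -0.01] [ 661.7 -113.9  136.5] yaw 1.85
3 open 13.6 F [4.3 4.1 4.3] T [ 0.69 -0.96  0.01] [ 662.  -114.   136.5] yaw 1.59
661.1314252584253 -114.7137661131309 70.7333
```

```bash
python3 - <<'E'
from h import *
x,y=662,-114.2
yaw0=pi+.01
bot.movel([x,y,136],max_speed=10); prev=bot.get_state()["qpos"][5]
for k in (3.5,4,4.5,5):
    q=solve_ik([x,y,136],[pi,0,yaw0-k*pi/6]); assert abs(q[5]-prev)<.4,q; prev=q[5]
    bot.move_j(q); bot.dwell(.15); s=bot.get_state()
    print(k,"F",s["contact_force"].round(1),"T",s["wrist_torque"].round(2),s["tcp_pos"].round(1),"yaw",s["orientation"][2].round(3))
bot.grip(.45); bot.dwell(.3); bot.movel([x,y,230],max_speed=100)
bot.move_ptp([575,-75,290],[pi,0,pi]); bot.grip(1.0); bot.dwell(.3)
c=cam("wrist"); im=imaging.capture("wrist"); np.savez("pics/w6.npz",K=c[0],p=c[1],R=c[2])
cv2.imwrite("pics/w6z.png",cv2.resize(im[170:300,150:350],None,fx=3,fy=3,interpolation=cv2.INTER_CUBIC)); print(bot.get_state()["t"])
E
```

```text
3.5 F [2.3 2.4 6. ] T [ 0.3  -0.43 -0.05] [ 662.5 -114.   136.5] yaw 1.327
4 F [2.2 0.7 5. ] T [ 0.22 -0.52 -0.03] [ 662.7 -114.1  136.5] yaw 1.065
4.5 F [ 4.6 -0.3  5.4] T [ 0.07 -0.95  0.01] [ 663.  -114.3  136.5] yaw 0.802
5 F [ 5.  -0.5  4.3] T [-0.09 -1.13 -0.07] [ 663.1 -114.6  136.5] yaw 0.542
77.9083
```

View pics/w6z.png

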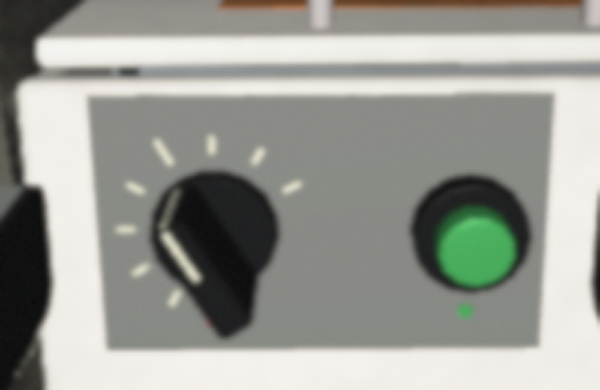

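```bash
python3 - <<'E'
from h import *
d=np.load("pics/w6.npz"); c=(d["K"],d["p"],d["R"])
L=cast(c,[(150+163/3,170+235/3),(150+198/3,170+283/3)],163)[:,:2]; v=L[0]-L[1]; print("pointer cw deg from +x",np.degrees(-np.arctan2(v[1],v[0])-0)+0.6,L.round(1))
bot.grip(0.0); x,y=661,-19.2
bot.move_ptp([x,y,200],[pi,0,pi+.01]); bot.movel([x,y,165],max_speed=100)
h=bot.movel([x,y,125],max_speed=15,threshold=2); z0=bot.get_state()["tcp_pos"][2]; print("contact",h,z0,bot.get_state()["contact_force"].round(1))
h=bot.movel([x,y,z0-10],max_speed=10,threshold=14); s=bot.get_state(); print("stop",h,s["tcp_pos"].round(2),s["contact_force"].round(1))
h=bot.movel([x,y,z0-10],max_speed=6,threshold=14); bot.dwell(.3); s=bot.get_state(); print("stop",h,s["tcp_pos"].round(2),s["contact_force"].round(1))
E
```

```text
pointer cw deg from +x 148.72094993272933 [[ 642.8 -126.2]
 [ 660.3 -115.3]]
contact True 139.65378856924758 [1.2 0.3 3.2]
stop True [661.03 -19.2  137.1 ] [-1.1  0.7  4. ]
stop True [661.03 -19.22 137.08] [-0.5 -0.3  4.9]
```

```bash
python3 - <<'E'
from h import *
x,y=661,-19.2
bot.movel([x,y,150],max_speed=40); bot.dwell(.3); print(bot.get_state()["contact_force"].round(1))
for z in np.arange(144,128,-1.):
    bot.movel([x,y,z],max_speed=8); bot.dwell(.12); s=bot.get_state(); print(z,s["tcp_pos"][2].round(2),s["contact_force"].round(1))
    if s["contact_force"][2]>18: break
bot.movel([x,y,200],max_speed=60)
im=imaging.capture("side")
bot.move_ptp([575,-75,290],[pi,0,pi]); bot.grip(1.0); bot.dwell(.3)
print(s["t"])
E
```

```text
[-0.1 -0.7 -0.3]
144.0 144.09 [-0.5  0.5  0.6]
143.0 143.11 [0.2 0.2 2.4]
142.0 142.14 [ 0.3 -0.8  1.5]
141.0 141.1 [1.1 0.2 1.5]
140.0 140.09 [ 0.5 -0.5  2. ]
139.0 139.09 [ 1.2 -0.4  3.4]
138.0 138.08 [2.1 1.  3.9]
137.0 137.1 [1.5 0.3 3.2]
136.0 137.0 [ 0.6 -0.2  8.5]
135.0 136.87 [-2.5 -0.3 14.3]
134.0 136.8 [-3.8  0.9 17.7]
133.0 136.69 [-5.9  1.  22.7]
88.9
```

The button shows a spring from about 143 mm to a hard stop at 137.0 mm, so the full 6 mm. One final check before handing in.

```bash
python3 - <<'E'
from h import *
c=cam("wrist"); im=imaging.capture("wrist")
bot.move_ptp([300,250,350],[pi,0,pi]); bot.dwell(.5)
t=imaging.capture("top"); s=imaging.capture("side")
b=[cv2.resize(im[150:310,130:370],(400,267)),cv2.resize(t[110:290,90:400],(400,267)),cv2.resize(s[120:320,190:340],(400,533))]
cv2.imwrite("pics/fin.png",np.hstack([np.vstack(b[:2]),b[2][:534]]))
E
```

```text
Traceback (most recent call last):
ValueError: all the input array dimensions except for the concatenation axis must match exactly, but along dimension 0, the array at index 0 has size 534 and the array at index 1 has size 533
```

```bash
python3 - <<'E'
from h import *
bot.move_ptp([575,-75,290],[pi,0,pi]); bot.dwell(.3); im=imaging.capture("wrist")
bot.move_ptp([300,250,350],[pi,0,pi]); bot.dwell(.5)
t=imaging.capture("top"); s=imaging.capture("side")
b=[cv2.resize(im[150:310,130:370],(400,267)),cv2.resize(t[110:290,90:400],(400,267)),cv2.resize(s[120:320,190:340],(400,534))]
cv2.imwrite("pics/fin.png",np.hstack([np.vstack(b[:2]),b[2]]))
E
```

```text
(no output)
```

View pics/fin.png

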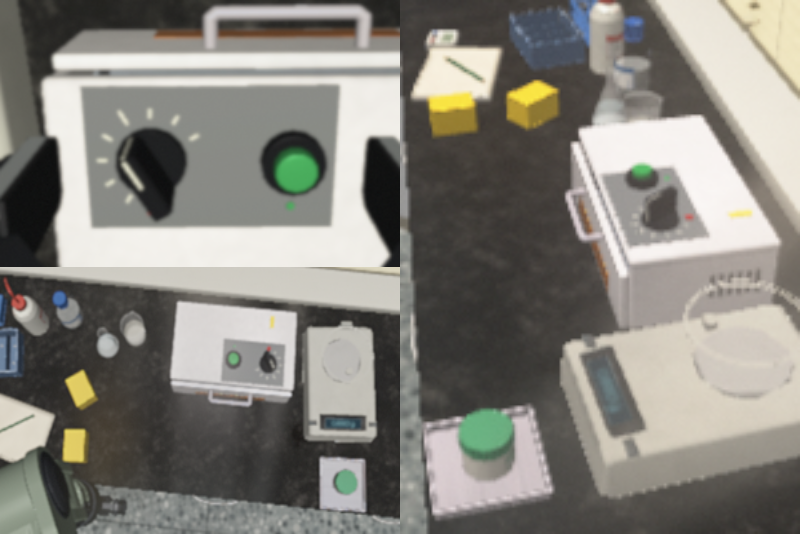

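The final pictures show the drawer shut, the dial on the fifth (long) mark, the tub upright in the tray, and the beaker and flask in place.

```bash
python3 -c "
from bench import bot
print(bot.get_state()['t']); print(bot.sign_off())"
```

```text
98.2583
the job is handed in; nothing more can be done
None
```

The job is done and handed in at about 98 s of the 200 s allowed; no verdict is reported.

**What I did**
- **Tub:** I moved the green-lidded tub from the drawer to the steel tray. It was later found about 35 mm off, against the tray's back wall, so I picked it up again and recentred it.
- **Packs:** Only the two green cartons were waiting; I saw no blue carton or blue-lidded tub. Both now stand upright on the drawer floor.
- **Cabinet:** I shut the drawer by its bar, turned the dial clockwise five clicks, and pressed the start button.

**Last checks**
- **Drawer:** The panel's rear edge sits at the cabinet front, and it stopped at the same point on two pushes.
- **Dial:** The pointer measured 149° against a nominal 150° and points at the long fifth mark.
- **Button:** It went from about 143 mm to a hard stop at 137 mm, the full 6 mm. My first press stopped early on the force limit and looked ambiguous, so I pressed it again in small steps. It has therefore been pressed twice.
- **Rest of the scene:** The tub stands in the tray, and the beaker, flask and yellow cartons look unmoved.
- **Disagreement:** Camera estimates of the dial's x position differed by 3 mm (about 659 to 662). I corrected for this from the contact forces while turning; side forces stayed at about 6 N or less.
- **Not checked:** The cartons could not be seen once the drawer was shut, so their being upright rests on the view just before closing.

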